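# Dose the eye cup and hold it out

### The arm

A 6-joint arm with a two-finger parallel gripper is mounted at the origin on the work surface. World frame = base frame: x ahead of the robot, y to its left, z up, the work surface at z = 0. Lengths are in m, angles in rad, forces in N, time in s.
With the tool pointing down it reaches from about 0.25 to 0.725 m from the base axis. Payload 4 kg.
Tool frame: the origin (TCP) lies midway between the tips of the shut fingers; the grasp point (between the pads) lies pinch_z behind it (pinch_z is the distance from the TCP to the grasp point, in m); z points along the fingers, y is the direction in which the jaws open and shut (so a half turn about z gives the same grasp; the last joint's range is limited). The gripper opens to 85 mm and grips with 20 to 120 N. Pads are 22 mm wide; open, the fingers measure 114 mm over their backs; the gripper's body (76 mm by 85 mm) begins 54 mm behind the grasp point. The pads swing forward as they close: fully open they stand 13 mm farther back than shut.
Start: joints at [-1.111, 0.241, 0.005, 1.335, 0, 1.571], TCP at [0.222, -0.448, 0.231] pointing down, gripper open.
Joint ranges: [-2.72, 2.72], [-1.05, 1.87], [-1.09, 1.28], [-1.99, 2.15], [-1.42, 1.44], [-3.14, 3.14]. Speed limits (rad/s): [2.79, 2.79, 3.14, 3.14, 3.14, 3.14].

### API

Orientations are given as a unit quaternion [x, y, z, w].
In Python, from workcell import * gives the robot as it stands.
- The arm moves only by the tool move_arm, never from a script. Its argument "motion" is a list of rows, each a list of 3 entries, a list of its own where there are three numbers: the finger opening in mm, from 0 to 85.4, then the shift along the tool's x, y, z in units of 50 mm (1.0 is 50 mm), then the turn about the tool's z in units of 6 degrees (1.0 is 6 degrees). In form: [[claw, [dx, dy, dz], roll], ...]. A call has exactly 10 rows; each row is the pose to reach, as a shift and turn from the pose commanded when the call began, along the tool's axes at that moment; what a row does not reach only later rows make up. A row lasts 1/10 s, in which the tool goes at most 50 mm and 8.59 degrees, less where a joint would pass 70% of its speed; a pose out of reach is approached as far as the arm can. A call with a gripper value outside its range is refused whole. The fingers move at their own pace and stop on an object; the grip force is fixed at half the most. Time passes only in rows, so rows that repeat a pose let the fingers close, or fill a call up. It gives the time, the measured TCP pose, the force and the opening at its end, in the units of the state.
- get_obs(): the state, without advancing time (a new reading comes with each control period).
- camera(name): name is "scene" or "top" or "wrist"; returns a dict with "color" (480x640x3 uint8, red, green, blue), "fx", "fy", "cx", "cy" (pixels), "rvec" (rotation vector, rad) and "tvec" (3), from world to camera coordinates, as OpenCV has them; the wrist camera has in their place "mount" (4x4, takes a point from camera to tool coordinates, whose origin is the TCP and whose axes are the flange's). Camera axes: x right, y down, z forward; pixel columns grow to the right and rows downward; lengths in m; the calibration is good to about 2 mm. A picture is of the moment at which its call begins: read the wrist's pose just before it. There is no depth.
- job_done(): hands the job in, once; it reports no verdict.
The state is a dict: "clock": time; "joint_pos": joint angles; "joint_vel": joint speeds; "tau": joint torques, N m; "eef_pos": TCP position; "tool_rot": TCP orientation; "ft_force": force on the tool from outside, world axes, zero at the start; "ft_torque": the same for the moment, N m; "grip_width": finger opening in m.
Only numpy, scipy, OpenCV 4.12 (cv2) and the standard library are available. Lean on these libraries where they do the work, as an engineer would, in place of code of your own. Each camera call takes 0.05 s, during which the arm holds its last target.

### The job

Get an eye rinse ready for the person in the recliner: while the glass eye cup is still fully home under the spout, press the white pump cap on the blue bottle all the way down and let it spring right back up. Then take the black pull fin of the spring-return slide, draw the slide out until its red pointer lies within the green band on the rail, and keep it there: finish still holding the fin, because the slide springs back if let go. Leave the green band, both eyedrop bottles, the saucer and the pillbox where they are, and do not press the pump while the cup is away from the spout.

Things in the scene. Friction and masses are not known exactly. Their poses are not given: they have to be found in the camera images.
- dosing_stand: fixed white dosing stand with grey rails, 275 x 110 mm, rails 22 mm high; origin on the cart surface below the middle of the eye cup's home place; its -x axis is the direction in which the slide pulls out (roughly towards the robot's left), z up. A blue bottle (56 mm across) is fixed 64 mm from the origin towards +x
- pump_top (a point): centre of the flat top of the white round pump cap (40 mm across, 144 mm above the cart when up) on the blue bottle; moves down with the cap. Its spout points along the stand's -x over the cup; the spout's outer end, 64 mm from the cap's axis, is as high as 139 mm above the cart
- pump_cap (a joint): how far the pump cap is pressed (m): 0 up, 0.012 fully down on its stop. A spring resists with 2 N at the start and 8 N when fully down and lifts the cap again when released
- cup_slide (a joint): how far the slide is pulled out (m): 0 home (glass eye cup, 40 mm across, under the spout), 0.105 at its stop. A spring pulls it home: 3 N at home plus 0.6 N per 10 mm. The slide moves straight along the stand's -x axis
- handle (a point): point to grip on the upright black pull fin of the slide, on its centre lines, 80 mm above the cart; the fin is 14 mm thick (stand's y), 32 mm long (stand's x), its top at 97 mm, its foot at 19 mm. Moves with the slide. The eye cup's rim, 53 mm above the cart, is 32 mm behind the fin; the pump cap's axis is 132 mm behind the fin's centre at home
- pointer (a point): tip of the thin red pointer (3 mm wide, on a 9 mm wide red root) on the slide beside the eye cup, at 26 mm height, moves with the slide
- mark_centre (a point): middle of the green band (10 mm wide along the rail) clipped on the rail on the stand's +y side, at the pointer tip's height and line; the pointer reaches it when the slide has been pulled out by 50 to 85 mm, differently each time. Axes as the stand's. It shifts if pushed hard: leave it
- eyedrops_blue_mid (a point): middle of the loose eyedrop bottle with blue cap, 28 mm across, 62 mm tall, standing; bystander
- eyedrops_green_mid (a point): middle of the loose eyedrop bottle with green cap, 28 mm across, 62 mm tall, standing; bystander
- saucer_mid (a point): centre of the loose white ceramic saucer, 116 mm across, 18 mm high; bystander
- pillbox_mid (a point): centre of the loose closed blue pillbox, 45 x 90 x 22 mm; bystander

How it is judged:
By the outcome, as a careful person would: the job done as asked, in the order asked, and still so for the second after the job is handed in, while the arm keeps its last pose, push and grip.
It also fails if it takes over 42 s, if anything falls off the work surface, if the arm or the gripper's body presses on something with over 40 N, if the wrist force passes 120 N, or if a joint passes its speed limit or range.

## Working session

There is one attempt and no reset: what is moved stays moved. The work goes in short steps, Python scripts to look and compute and a tool call to move; the robot and the scene stay as the last step left them, time stands still between calls to the robot, and variables do not carry over. Pictures are saved under pics/ and viewed, and the job is handed in when it is done.

Besides the shell and the picture viewer there is one more tool, called after "Emit:" by a JSON object that holds its "op" and its "data", one argument or row to a line. move_arm: Moves the arm, as the interface text tells. Its arguments: {"type":"object","properties":{"motion":{"type":"array","items":{"type":"array"}}},"required":["motion"]}

```bash
mkdir -p pics; ls
python3 - <<'E'
from workcell import *
import cv2,numpy as np,pickle
o=get_obs();print({k:np.round(v,4) for k,v in o.items()})
try: print('pz',pinch_z)
except Exception as e: print(e)
d={'obs':o}
for n in ["scene","top","wrist"]:
    c=camera(n);d[n]=c;cv2.imwrite(f'pics/{n}0.png',cv2.cvtColor(c['color'],cv2.COLOR_RGB2BGR))
    print(n,{k:np.round(v,4).tolist() for k,v in c.items() if k!='color'})
pickle.dump(d,open('d0.pkl','wb'))
E
```

```text
pics
{'clock': np.float64(0.0), 'joint_pos': array([-1.111 ,  0.2414,  0.0037,  1.3352,  0.    ,  1.5708]), 'joint_vel': array([ 0.0017, -0.0001,  0.0004, -0.0001,  0.0014,  0.0001]), 'tau': array([ 1.40000e-03, -3.72316e+01,  2.52410e+01,  1.71000e-02,
        2.00000e-04, -0.00000e+00]), 'eef_pos': array([ 0.2216, -0.4475,  0.2304]), 'tool_rot': array([ 9.737e-01,  2.279e-01, -2.000e-04, -1.000e-03]), 'ft_force': array([ 0.7916,  0.2653, -0.1042]), 'ft_torque': array([ 0.0533,  0.0639, -0.0068]), 'grip_width': np.float64(0.0855)}
pz 0.0187
scene {'fx': 585.611, 'fy': 585.611, 'cx': 315.7138, 'cy': 252.1253, 'rvec': [1.0822, 2.4658, -0.9561], 'tvec': [0.3579, -0.2402, 1.5969]}
top {'fx': 469.9967, 'fy': 469.9967, 'cx': 309.1648, 'cy': 237.7553, 'rvec': [2.1447, -2.1432, 0.1344], 'tvec': [0.0342, 0.561, 1.1373]}
wrist {'fx': 338.2441, 'fy': 338.2441, 'cx': 323.4651, 'cy': 241.5781, 'mount': [[0.001, -0.9526, -0.3043, 0.0781], [1.0, 0.0012, -0.0005, -0.0015], [0.0009, -0.3043, 0.9526, -0.1424], [0.0, 0.0, 0.0, 1.0]]}
```

View pics/top0.png

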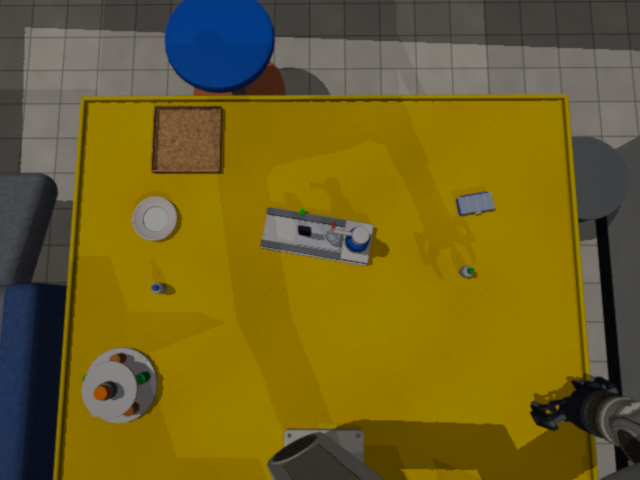

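View pics/scene0.png

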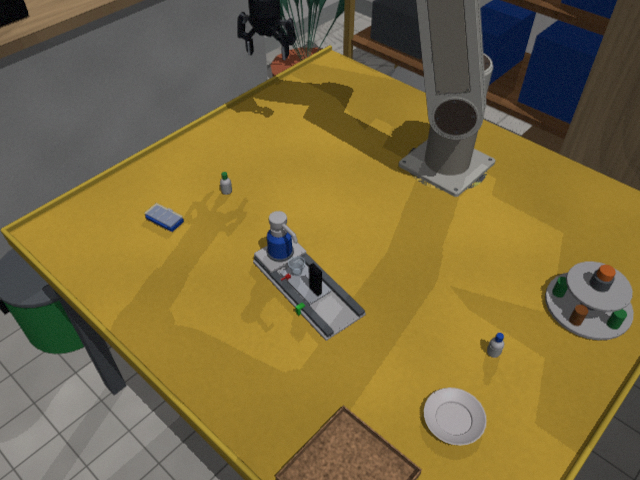

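View pics/wrist0.png

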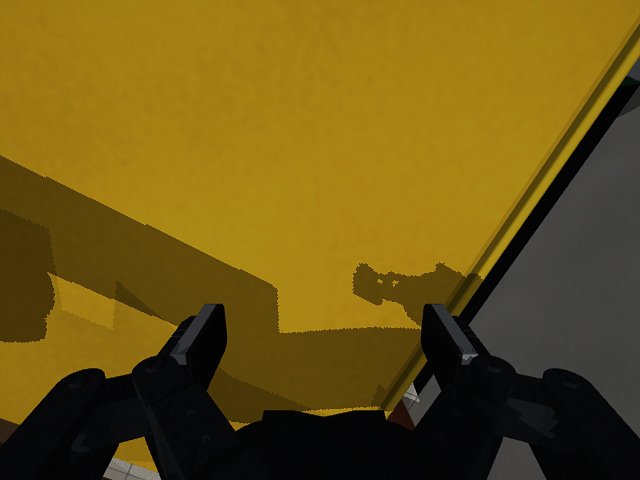

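```bash
cat > h.py <<'E'
import cv2,numpy as np
from scipy.spatial.transform import Rotation as R
def camT(c,obs=None):
    """returns Rcw (cam->world), origin"""
    if 'mount' in c:
        M=np.array(c['mount']);Rt=R.from_quat(obs['tool_rot']).as_matrix()
        return Rt@M[:3,:3], Rt@M[:3,3]+np.array(obs['eef_pos'])
    Rw=cv2.Rodrigues(np.array(c['rvec'],float))[0]
    return Rw.T, -Rw.T@np.array(c['tvec'],float)
def onplane(c,uv,z,obs=None):
    Rc,o=camT(c,obs); d=Rc@np.array([(uv[0]-c['cx'])/c['fx'],(uv[1]-c['cy'])/c['fy'],1]); return o+d*(z-o[2])/d[2]
def proj(c,p,obs=None):
    Rc,o=camT(c,obs); q=Rc.T@(np.asarray(p)-o); return np.array([c['fx']*q[0]/q[2]+c['cx'],c['fy']*q[1]/q[2]+c['cy']])
E
python3 - <<'E'
from h import *; import pickle
d=pickle.load(open('d0.pkl','rb'));t=d['top'];s=d['scene']
for n,uv,z in [('cap',(360,235),.144),('fin',(304,231),.097),('ptr',(333,226),.026),('green',(303,212),.03),('saucer',(155,218),.018),('blue',(158,288),.05),('gb',(467,271),.05),('pill',(476,203),.02)]:
    print(n,onplane(t,uv,z).round(3))
for n,uv,z in [('cap',(277,218),.144),('fin',(316,265),.097),('ptr',(288,276),.026),('green',(299,309),.03)]:
    print(n,onplane(s,uv,z).round(3))
E
```

```text
cap [ 0.553 -0.083  0.144]
fin [0.569 0.046 0.097]
ptr [ 0.593 -0.026  0.026]
green [0.628 0.05  0.03 ]
saucer [0.615 0.432 0.018]
blue [0.435 0.405 0.05 ]
gb [ 0.477 -0.352  0.05 ]
pill [ 0.653 -0.392  0.02 ]
cap [ 0.558 -0.083  0.144]
fin [0.57  0.041 0.097]
ptr [ 0.591 -0.025  0.026]
green [0.642 0.058 0.03 ]
```

Emit:
{"op": "move_arm", "data": {
  "motion": [
    [85, [0.2, -0.1, -0.1], 0.4],
    [85, [0.8, -0.3, -0.3], 1.4],
    [85, [1.5, -0.6, -0.4], 2.6],
    [85, [2.2, -0.9, -0.4], 3.9],
    [85, [2.9, -1.2, -0.4], 5.2],
    [85, [3.6, -1.5, -0.4], 6.5],
    [85, [4.3, -1.8, -0.4], 7.8],
    [85, [5.0, -2.1, -0.4], 9.1],
    [85, [5.7, -2.4, -0.4], 10.4],
    [85, [6.4, -2.7, -0.4], 11.7]
  ]
}}

```text
clock: 1.15
eef_pos: [0.3931, -0.2612, 0.251]
tool_rot: [0.951, -0.308, 0.008, -0.031]
ft_force: [-0.4, -0.9, 1.6]
grip_width: 0.085
```

Emit:
{"op": "move_arm", "data": {
  "motion": [
    [85, [0.0, -0.6, 0], 1.0],
    [85, [0.0, -1.2, 0], 2.2],
    [85, [0.0, -1.8, 0], 3.4],
    [85, [0.0, -2.4, 0], 4.6],
    [85, [0.0, -3.0, 0], 5.8],
    [85, [0.1, -3.6, 0], 7.0],
    [85, [0.1, -4.2, 0], 8.0],
    [85, [0.2, -4.6, 0], 8.6],
    [85, [0.2, -4.8, 0], 9.0],
    [85, [0.2, -4.8, 0], 9.0]
  ]
}}

```text
clock: 2.15
eef_pos: [0.1842, -0.3077, 0.2623]
tool_rot: [0.811, -0.572, 0.031, -0.115]
ft_force: [0.1, -0.6, 0.3]
grip_width: 0.0849
```

```bash
cat > snap.py <<'E'
import sys
from workcell import *
from h import *
import pickle
n=sys.argv[1];o=get_obs();c=camera('wrist');pickle.dump((o,c),open(n+'.pkl','wb'))
cv2.imwrite(f'pics/{n}.png',cv2.cvtColor(c['color'],cv2.COLOR_RGB2BGR))
o=get_obs()
Rm=R.from_quat(o['tool_rot']).as_matrix()
print(o['clock'],o['eef_pos'].round(4),'xaxis',Rm[:,0].round(3),'z',Rm[:,2].round(4),'hd',np.degrees(np.arctan2(Rm[1,0],Rm[0,0])).round(2),'F',o['ft_force'].round(1),o['grip_width'].round(4))
E
python3 snap.py w1
```

```text
Traceback (most recent call last):
  File "snap.py", line 9, in <module>
    print(o['clock'],o['eef_pos'].round(4),'xaxis',Rm[:,0].round(3),'z',Rm[:,2].round(4),'hd',np.degrees(np.arctan2(Rm[1,0],Rm[0,0])).round(2),'F',o['ft_force'].round(1),o['grip_width'].round(4))
                                                                                                                                                                          ^^^^^^^^^^^^^^^^^^^^^
AttributeError: 'float' object has no attribute 'round'
```

View pics/w1.png

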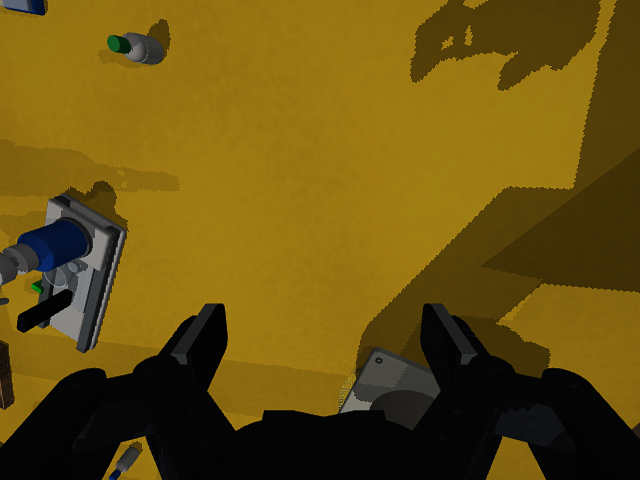

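```bash
sed -i "s/o\['grip_width'\].round(4))/round(float(o['grip_width']),4),'J',np.round(o['joint_pos'],3),np.round(o['joint_vel'],2))/" snap.py; python3 snap.py w1b
```

```text
2.25 [ 0.1831 -0.3069  0.2626] xaxis [ 0.341 -0.936 -0.081] z [ 0.1812  0.1505 -0.9719] hd -69.97 F [ 0.6 -0.4  0.5] 0.0855 J [-1.222e+00 -2.000e-03 -2.160e-01  1.438e+00  2.240e-01  3.141e+00] [ 0.05  0.03  0.04 -0.03  0.03 -0.  ]
```

Emit:
{"op": "move_arm", "data": {
  "motion": [
    [85, [0, 0, 0], -1.4],
    [85, [0, 0, 0], -2.8],
    [85, [0, 0, 0], -4.2],
    [85, [0, 0, 0], -5.6],
    [85, [0, 0, 0], -7.0],
    [85, [0, 0, 0], -8.4],
    [85, [0, 0, 0], -9.8],
    [85, [0, 0, 0], -11.2],
    [85, [0, 0, 0], -12.6],
    [85, [0, 0, 0], -14.0]
  ]
}}

```text
clock: 3.25
eef_pos: [0.186, -0.3078, 0.2625]
tool_rot: [0.985, 0.123, 0.1, -0.064]
ft_force: [-0.5, -0.9, -0.1]
grip_width: 0.0849
```

```bash
python3 snap.py w2
```

```text
3.3 [ 0.186  -0.3078  0.2625] xaxis [0.949 0.232 0.213] z [ 0.1817  0.1508 -0.9717] hd 13.75 F [ 0.  -0.6  0.3] 0.0849 J [-1.216  0.002 -0.213  1.437  0.225  1.665] [-0.  -0.  -0.  -0.   0.   0.3]
```

```bash
cat > to.py <<'E'
import sys
from workcell import *
from h import *
# usage: to.py x y z [heading]  -> units from the current measured pose
o=get_obs();Rm=R.from_quat(o['tool_rot']).as_matrix();a=[float(v) for v in sys.argv[1:]]
print('units',(Rm.T@(np.array(a[:3])-o['eef_pos'])/.05).round(2))
hd=np.degrees(np.arctan2(Rm[1,0],Rm[0,0]))
if len(a)>3: print('roll',round((hd-a[3])/6,2))
E
python3 to.py .42 -.1 .27 60; python3 to.py .3 .22 .27 85
```

```text
units [ 5.44 -2.8   1.33]
roll -7.71
units [ 4.65 -9.57  1.86]
roll -11.87
```

Emit:
{"op": "move_arm", "data": {
  "motion": [
    [85, [0.8, -0.4, 0.2], -1.3],
    [85, [1.7, -0.9, 0.4], -2.6],
    [85, [2.6, -1.4, 0.6], -3.9],
    [85, [3.5, -1.9, 0.8], -5.2],
    [85, [4.4, -2.4, 1.1], -6.5],
    [85, [5.0, -3.0, 1.3], -7.7],
    [85, [5.2, -3.8, 1.4], -8.8],
    [85, [5.2, -4.6, 1.45], -9.8],
    [85, [5.1, -5.4, 1.5], -10.8],
    [85, [5.0, -6.2, 1.6], -11.8]
  ]
}}

```text
clock: 4.3
eef_pos: [0.3608, 0.0603, 0.27]
tool_rot: [0.734, 0.669, 0.119, 0.006]
ft_force: [0.3, 0.8, -0.3]
grip_width: 0.0848
```

```bash
python3 snap.py w3;python3 to.py .28 .23 .26 85
```

```text
4.35 [0.3579 0.0651 0.2696] xaxis [0.066 0.983 0.171] z [ 0.1787  0.1565 -0.9714] hd 86.15 F [-3.   1.7 -0.7] 0.085 J [ 0.058 -0.208 -0.381  1.207  0.146  1.725] [-0.12  0.03  0.03  0.01 -0.03 -0.03]
units [ 3.11 -1.87  0.42]
roll 0.19
```

```bash
python3 to.py .235 .205 .26; python3 to.py .19 .166 .26
```

```text
units [ 2.55 -2.71  0.19]
units [ 1.73 -3.52 -0.1 ]
```

Emit:
{"op": "move_arm", "data": {
  "motion": [
    [85, [0.6, -0.5, 0.1], 0],
    [85, [1.2, -1.1, 0.1], 0],
    [85, [1.8, -1.7, 0.15], 0],
    [85, [2.4, -2.3, 0.2], 0],
    [85, [2.55, -2.7, 0.2], 0],
    [85, [2.3, -3.0, 0.1], 0],
    [85, [2.0, -3.3, 0.0], 0],
    [85, [1.7, -3.5, -0.1], 0],
    [85, [1.7, -3.5, -0.1], 0],
    [85, [1.7, -3.5, -0.1], 0]
  ]
}}

```text
clock: 5.35
eef_pos: [0.1959, 0.1604, 0.2601]
tool_rot: [0.735, 0.667, 0.12, 0.005]
ft_force: [1.2, 0.3, -0.3]
grip_width: 0.085
```

```bash
python3 snap.py w4;python3 to.py .12 .103 .26
```

```text
5.4 [0.196  0.1605 0.26  ] xaxis [0.08  0.983 0.168] z [ 0.1826  0.1513 -0.9715] hd 85.34 F [-0.1 -0.1 -0.4] 0.0849 J [ 6.840e-01 -4.930e-01 -5.690e-01  1.255e+00  2.000e-03  2.351e+00] [-0.    0.01  0.01  0.    0.   -0.01]
units [-1.25 -1.37 -0.45]
```

Run:
```python
import pickle
from h import *
from scipy.optimize import least_squares
obs=[pickle.load(open('d0.pkl','rb'))['obs']]+[pickle.load(open(n+'.pkl','rb'))[0] for n in ['w1b','w2','w3','w4']]
def fk(j,p):
    L1,L2,h,d5,d,off=p
    a=j[1]-j[2];b=a+j[3]   # pitch of tool: pi/2 = down
    ez=np.array([0,0,1.]);er=np.array([1,0,0.]);et=np.array([0,1.,0])
    w=er*(off+L1*np.sin(j[1])+L2*np.cos(a))+ez*(h+L1*np.cos(j[1])-L2*np.sin(a))
    f=er*np.cos(b)-ez*np.sin(b)
    z=f*np.cos(j[4])+et*np.sin(j[4])
    q=w+f*d5+z*d
    return R.from_euler('z',j[0]).apply(q),R.from_euler('z',j[0]).apply(z)
def res(p):
    r=[]
    for o in obs:
        q,z=fk(o['joint_pos'],p); r+=list(q-o['eef_pos'])
    return np.array(r)
s=least_squares(lambda p:np.r_[res(p),1e-4*(p-[.3,.3,.3,.05,.2,0])],[.4,.4,.3,.05,.2,0]);p=s.x;print(p.round(4),res(p).reshape(-1,3).round(4))
for o in obs:
    print(fk(o['joint_pos'],p)[1].round(3),R.from_quat(o['tool_rot']).as_matrix()[:,2].round(3))
lo=[-1.05,-1.09,-1.99];hi=[1.87,1.28,2.15]
j=np.array(obs[-1]['joint_pos'])
for z in [.26,.35,.45,.15]:
  for r in [.25,.22,.19,.16,.13,.1,.06]:
    best=None
    def f(x):
        jj=np.r_[0,x,0,0];q,zz=fk(jj,p);b=x[0]-x[1]+x[2]
        return [q[0]-r,q[2]-z,.2*(b-1.331)]
    t=least_squares(f,j[1:4],bounds=(lo,hi));print(z,r,t.x.round(2),np.round(t.fun,3),'pitch',round(t.x[0]-t.x[1]+t.x[2],3))
```

```text
[ 0.4949  0.3938  0.2468  0.1008  0.3035 -0.0008] [[ 0.     -0.0001 -0.    ]
 [-0.      0.      0.    ]
 [-0.      0.      0.    ]
 [-0.0002 -0.      0.    ]
 [ 0.0001  0.0001 -0.    ]]
[-0.001  0.002 -1.   ] [-0.001  0.002 -1.   ]
[ 0.179  0.151 -0.972] [ 0.179  0.151 -0.972]
[ 0.182  0.151 -0.972] [ 0.182  0.151 -0.972]
[ 0.182  0.151 -0.972] [ 0.182  0.151 -0.972]
[ 0.183  0.152 -0.971] [ 0.183  0.152 -0.971]
0.26 0.25 [-0.5  -0.57  1.26] [ 0. -0.  0.] pitch 1.331
0.26 0.22 [-0.57 -0.6   1.31] [ 0. -0.  0.] pitch 1.331
0.26 0.19 [-0.65 -0.62  1.36] [ 0. -0.  0.] pitch 1.331
0.26 0.16 [-0.72 -0.63  1.42] [ 0. -0.  0.] pitch 1.331
0.26 0.13 [-0.8  -0.64  1.49] [ 0. -0.  0.] pitch 1.331
0.26 0.1 [-0.87 -0.65  1.56] [0. 0. 0.] pitch 1.331
0.26 0.06 [-0.97 -0.64  1.66] [0. 0. 0.] pitch 1.331
0.35 0.25 [-0.49 -0.34  1.48] [ 0. -0. -0.] pitch 1.331
0.35 0.22 [-0.56 -0.36  1.52] [ 0. -0. -0.] pitch 1.331
0.35 0.19 [-0.62 -0.38  1.57] [ 0. -0. -0.] pitch 1.331
0.35 0.16 [-0.68 -0.39  1.62] [ 0. -0. -0.] pitch 1.331
0.35 0.13 [-0.75 -0.4   1.67] [ 0. -0. -0.] pitch 1.331
0.35 0.1 [-0.81 -0.
[... 152 characters left out ...]
 0.22 [-0.49 -0.08  1.75] [ 0. -0. -0.] pitch 1.331
0.45 0.19 [-0.55 -0.09  1.79] [ 0. -0. -0.] pitch 1.331
0.45 0.16 [-0.6  -0.1   1.83] [ 0. -0. -0.] pitch 1.331
0.45 0.13 [-0.66 -0.11  1.88] [ 0. -0. -0.] pitch 1.331
0.45 0.1 [-0.71 -0.12  1.92] [ 0. -0. -0.] pitch 1.331
0.45 0.06 [-0.77 -0.11  1.99] [ 0. -0. -0.] pitch 1.331
0.15 0.25 [-0.43 -0.83  0.93] [0. 0. 0.] pitch 1.331
0.15 0.22 [-0.52 -0.87  0.98] [0. 0. 0.] pitch 1.331
0.15 0.19 [-0.61 -0.89  1.05] [0. 0. 0.] pitch 1.331
0.15 0.16 [-0.7  -0.91  1.12] [0. 0. 0.] pitch 1.331
0.15 0.13 [-0.8  -0.92  1.21] [0. 0. 0.] pitch 1.331
0.15 0.1 [-0.9  -0.93  1.31] [0. 0. 0.] pitch 1.331
0.15 0.06 [-1.04 -0.92  1.45] [0. 0. 0.] pitch 1.331
```

```bash
cat > fk.py <<'E'
import numpy as np
from scipy.spatial.transform import Rotation as R
p=[0.4949,0.3938,0.2468,0.1008,0.3035,-0.0008]
lo=np.array([-2.72,-1.05,-1.09,-1.99,-1.42,-3.14]);hi=np.array([2.72,1.87,1.28,2.15,1.44,3.14])
def fk2(x):
    L1,L2,h,d5,d,off=p;a=x[0]-x[1];b=a+x[2]
    return off+L1*np.sin(x[0])+L2*np.cos(a)+(d5+d)*np.cos(b), h+L1*np.cos(x[0])-L2*np.sin(a)-(d5+d)*np.sin(b), b
E
python3 - <<'E'
from fk import *
from scipy.optimize import least_squares
for z in [.02,.05,.08,.11]:
  for w in (.1,.3,1):
    x=[-.4,-.9,1];out=[]
    for r in [.34,.3,.28,.26,.24,.22,.2,.18]:
      f=lambda x:(lambda q:[q[0]-r,q[1]-z,w*(q[2]-1.331)])(fk2(x))
      t=least_squares(f,x,bounds=(lo[1:4],hi[1:4]));x=t.x;out.append((r,round(fk2(x)[2]-1.331,3),round(x[1],2)))
    print(z,w,out)
E
```

```text
0.02 0.1 [(0.34, np.float64(0.0), np.float64(-0.93)), (0.3, np.float64(0.0), np.float64(-1.01)), (0.28, np.float64(0.0), np.float64(-1.05)), (0.26, np.float64(0.0), np.float64(-1.09)), (0.24, np.float64(0.036), np.float64(-1.09)), (0.22, np.float64(0.074), np.float64(-1.09)), (0.2, np.float64(0.112), np.float64(-1.09)), (0.18, np.float64(0.151), np.float64(-1.09))]
0.02 0.3 [(0.34, np.float64(-0.0), np.float64(-0.93)), (0.3, np.float64(0.0), np.float64(-1.01)), (0.28, np.float64(0.0), np.float64(-1.05)), (0.26, np.float64(0.0), np.float64(-1.09)), (0.24, np.float64(0.022), np.float64(-1.09)), (0.22, np.float64(0.043), np.float64(-1.09)), (0.2, np.float64(0.062), np.float64(-1.09)), (0.18, np.float64(0.079), np.float64(-1.09))]
0.02 1 [(0.34, np.float64(-0.0), np.float64(-0.93)), (0.3, np.float64(0.0), np.float64(-1.01)), (0.28, np.float64(0.0), np.float64(-1.05)), (0.26, np.float64(0.0), np.float64(-1.09)), (0.24, np.float64(0.004), np.float64(-1.09)), (0.22, np.float64(0.007), np.float64(-1.09)), (0.2, np.float64(0.01), np.float64(-1.09)), (0.18, np.float64(0.012), np.float64(-1.09)
[... 2552 characters left out ...]
np.float64(-0.0), np.float64(-0.78)), (0.3, np.float64(0.0), np.float64(-0.85)), (0.28, np.float64(0.0), np.float64(-0.88)), (0.26, np.float64(0.0), np.float64(-0.91)), (0.24, np.float64(0.0), np.float64(-0.93)), (0.22, np.float64(0.0), np.float64(-0.96)), (0.2, np.float64(0.0), np.float64(-0.98)), (0.18, np.float64(0.0), np.float64(-1.0))]
0.11 1 [(0.34, np.float64(-0.0), np.float64(-0.78)), (0.3, np.float64(0.0), np.float64(-0.85)), (0.28, np.float64(0.0), np.float64(-0.88)), (0.26, np.float64(0.0), np.float64(-0.91)), (0.24, np.float64(0.0), np.float64(-0.93)), (0.22, np.float64(0.0), np.float64(-0.96)), (0.2, np.float64(0.0), np.float64(-0.98)), (0.18, np.float64(0.0), np.float64(-1.0))]
```

```bash
cat > sim.py <<'E'
from fk import *
from scipy.optimize import least_squares
L1,L2,H,D5,D,OFF=p
def fk6(j):
    a=j[1]-j[2];b=a+j[3]
    er=np.array([1,0,0.]);et=np.array([0,1.,0]);ez=np.array([0,0,1.])
    w=er*(OFF+L1*np.sin(j[1])+L2*np.cos(a))+ez*(H+L1*np.cos(j[1])-L2*np.sin(a))
    f=er*np.cos(b)-ez*np.sin(b); u=er*np.sin(b)+ez*np.cos(b)  # u: 'up' side normal
    z=f*np.cos(j[4])+et*np.sin(j[4]); s=-f*np.sin(j[4])+et*np.cos(j[4])
    # at vertical: heading = j1 - j6 + pi ; x axis at j6=pi -> u (er)
    q=w+f*D5+z*D
    ph=np.pi-j[5]
    x=np.cos(ph)*u+np.sin(ph)*s; y=np.cross(z,x)
    Rz=R.from_euler('z',j[0]).as_matrix()
    return Rz@q,Rz@np.c_[x,y,z]
def ik(j,P,Rt,w):
    def f(q):
        a,b=fk6(q);return np.r_[a-P,w*R.from_matrix(b@Rt.T).as_rotvec()]
    return least_squares(f,np.clip(j,lo+1e-6,hi-1e-6),bounds=(lo,hi)).x
vmax=.07*np.array([2.79,2.79,3.14,3.14,3.14,3.14])
def call(j,rows,w,mode=0):
    P0,R0=fk6(j)
    for sh,roll in rows:
        P,Rr=fk6(j);Pt=P0+R0@(np.array(sh)*.05);Rt=R0@R.from_euler('z',roll*6,degrees=True).as_matrix()
        d=Pt-P;n=np.linalg.norm(d);d=d*min(1,.05/max(n,1e-9))
        rv=R.from_matrix(Rt@Rr.T).as_rotvec();m=np.linalg.norm(rv);rv=rv*min(1,np.radians(8.59)/max(m,1e-9))
        jn=ik(j,P+d,R.from_rotvec(rv).as_matrix()@Rr,w);dj=jn-j;k=min(1,1/max(np.max(np.abs(dj)/vmax),1e-9));j=j+k*dj
    return j
E
python3 - <<'E'
from sim import *
import pickle
o=pickle.load(open('w3.pkl','rb'))[0];P,Rm=fk6(np.array(o['joint_pos']));print(P-o['eef_pos'],(Rm-R.from_quat(o['tool_rot']).as_matrix()).round(3))
c1=[([.2,-.1,-.1],.4),([.8,-.3,-.3],1.4)]+[([1.5+.7*i,-.6-.3*i,-.4],2.6+1.3*i) for i in range(8)]
c2=[([0,-.6,0],1),([0,-1.2,0],2.2),([0,-1.8,0],3.4),([0,-2.4,0],4.6),([0,-3,0],5.8),([.1,-3.6,0],7),([.1,-4.2,0],8),([.2,-4.6,0],8.6),([.2,-4.8,0],9),([.2,-4.8,0],9)]
for w in (.05,.1,.2,.3,.5,1,2):
    j=np.array([-1.111,.2414,.005,1.3352,0,1.5708]);j1=call(j,c1,w);j2=call(j1,c2,w)
    print(w,j1.round(3),fk6(j1)[0].round(3),j2.round(3),fk6(j2)[0].round(3))
E
```

```text
[-2.66144811e-04 -1.25993022e-05 -3.94274397e-05] [[ 0. -0. -0.]
 [-0. -0.  0.]
 [ 0. -0.  0.]]
0.05 [-0.482  0.212  0.012  1.385  0.143  3.14 ] [ 0.448 -0.186  0.251] [-0.284  0.509  0.359  1.685  0.624  3.14 ] [0.567 0.019 0.285]
0.1 [-0.487  0.212  0.011  1.385  0.141  3.14 ] [ 0.447 -0.188  0.251] [-0.291  0.506  0.354  1.681  0.622  3.14 ] [0.567 0.015 0.285]
0.2 [-0.503  0.209  0.008  1.383  0.133  3.14 ] [ 0.442 -0.197  0.251] [-0.319  0.494  0.335  1.666  0.612  3.14 ] [ 0.563 -0.002  0.283]
0.3 [-5.34e-01  2.02e-01  1.00e-03  1.38e+00  1.17e-01  3.14e+00] [ 0.431 -0.214  0.251] [-0.382  0.459  0.281  1.624  0.6    3.14 ] [ 0.552 -0.037  0.279]
0.5 [-0.605  0.185 -0.017  1.374  0.081  3.14 ] [ 0.403 -0.249  0.251] [-0.973  0.124 -0.105  1.466  0.349  3.14 ] [ 0.309 -0.269  0.266]
1 [-0.708  0.163 -0.042  1.368  0.031  3.14 ] [ 0.359 -0.295  0.251] [-1.635 -0.181 -0.37   1.407  0.033  3.14 ] [-0.009 -0.287  0.255]
2 [-0.754  0.153 -0.053  1.365  0.009  3.14 ] [ 0.337 -0.313  0.251] [-1.693 -0.207 -0.398  1.387  0.008  3.14 ] [-0.032 -0.279  0.252]
```

```bash
cat > s2.py <<'E'
from sim import *
c1=[([.2,-.1,-.1],.4),([.8,-.3,-.3],1.4)]+[([1.5+.7*i,-.6-.3*i,-.4],2.6+1.3*i) for i in range(8)]
c2=[([0,-.6,0],1),([0,-1.2,0],2.2),([0,-1.8,0],3.4),([0,-2.4,0],4.6),([0,-3,0],5.8),([.1,-3.6,0],7),([.1,-4.2,0],8),([.2,-4.6,0],8.6),([.2,-4.8,0],9),([.2,-4.8,0],9)]
for w in (.52,.55,.58,.61,.65,.7):
    j=np.array([-1.111,.2414,.005,1.3352,0,1.5708]);j1=call(j,c1,w);j2=call(j1,c2,w)
    print(w,j1.round(3),fk6(j1)[0].round(3),j2.round(3),fk6(j2)[0].round(3))
E
python3 s2.py
```

```text
0.52 [-0.612  0.183 -0.019  1.374  0.077  3.14 ] [ 0.401 -0.252  0.251] [-1.028  0.097 -0.131  1.458  0.324  3.14 ] [ 0.282 -0.281  0.265]
0.55 [-0.621  0.181 -0.021  1.373  0.073  3.14 ] [ 0.397 -0.257  0.251] [-1.106  0.058 -0.166  1.449  0.289  3.14 ] [ 0.244 -0.294  0.263]
0.58 [-0.629  0.179 -0.023  1.373  0.068  3.14 ] [ 0.393 -0.261  0.251] [-1.18   0.023 -0.198  1.441  0.255  3.14 ] [ 0.208 -0.303  0.262]
0.61 [-0.638  0.178 -0.025  1.372  0.064  3.14 ] [ 0.39  -0.265  0.251] [-1.248 -0.008 -0.225  1.435  0.224  3.14 ] [ 0.174 -0.308  0.262]
0.65 [-0.648  0.175 -0.028  1.371  0.059  3.14 ] [ 0.386 -0.269  0.251] [-1.332 -0.045 -0.256  1.429  0.185  3.14 ] [ 0.133 -0.312  0.26 ]
0.7 [-0.659  0.173 -0.03   1.37   0.054  3.14 ] [ 0.38  -0.274  0.251] [-1.424 -0.083 -0.288  1.423  0.142  3.14 ] [ 0.089 -0.311  0.259]
```

```bash
cat > s3.py <<'E'
from sim import *
import pickle
w=.6
j=np.array(pickle.load(open('w4.pkl','rb'))[0]['joint_pos'])
def show(j): 
    P,Rm=fk6(j);print(P.round(3),'z',Rm[:,2].round(3),'hd',np.degrees(np.arctan2(Rm[1,0],Rm[0,0])).round(1),'j',j.round(3))
show(j)
P,Rm=fk6(j)
wp=np.array([.41,0,.28]);u=Rm.T@(wp-P)/.05;v=Rm.T@(np.array([.36,-.2,.28])-P)/.05
print(u.round(2),v.round(2))
A=[(u*min(1,(i+1)/6)+(v-u)*max(0,(i-5)/4),-1.3*(i+1)) for i in range(10)]
A=[(s.round(1),round(r,1)) for s,r in A]; print(A)
j=call(j,A,w);show(j)
P,Rm=fk6(j);u=Rm.T@(np.array([.3,-.36,.28])-P)/.05;print(u.round(2))
B=[((u*min(1,(i+1)/5)).round(1),-1.3*(i+1)) for i in range(10)]
j=call(j,B,w);show(j);np.save('jB.npy',j)
E
python3 s3.py
```

```text
[0.196 0.16  0.26 ] z [ 0.183  0.152 -0.971] hd 85.3 j [ 6.840e-01 -4.940e-01 -5.700e-01  1.255e+00  2.000e-03  2.351e+00]
[-2.74  4.61 -0.09] [-6.75  4.07 -0.88]
[(array([-0.5,  0.8, -0. ]), -1.3), (array([-0.9,  1.5, -0. ]), -2.6), (array([-1.4,  2.3, -0. ]), -3.9), (array([-1.8,  3.1, -0.1]), -5.2), (array([-2.3,  3.8, -0.1]), -6.5), (array([-2.7,  4.6, -0.1]), -7.8), (array([-3.7,  4.5, -0.3]), -9.1), (array([-4.7,  4.3, -0.5]), -10.4), (array([-5.7,  4.2, -0.7]), -11.7), (array([-6.8,  4.1, -0.9]), -13.0)]
[ 0.374 -0.108  0.28 ] z [ 0.182  0.151 -0.972] hd 145.7 j [-0.449 -0.089 -0.253  1.306  0.216  0.153]
[-1.62 -4.89 -1.03]
[ 0.299 -0.36   0.279] z [ 0.182  0.151 -0.972] hd -136.8 j [-1.029  0.179  0.028  1.455  0.236 -1.785]
```

Emit:
{"op": "move_arm", "data": {
  "motion": [
    [85, [-0.5, 0.8, 0], -1.3],
    [85, [-0.9, 1.5, 0], -2.6],
    [85, [-1.4, 2.3, 0], -3.9],
    [85, [-1.8, 3.1, -0.1], -5.2],
    [85, [-2.3, 3.8, -0.1], -6.5],
    [85, [-2.7, 4.6, -0.1], -7.8],
    [85, [-3.7, 4.5, -0.3], -9.1],
    [85, [-4.7, 4.3, -0.5], -10.4],
    [85, [-5.7, 4.2, -0.7], -11.7],
    [85, [-6.8, 4.1, -0.9], -13.0]
  ]
}}

```text
clock: 6.4
eef_pos: [0.3749, -0.1104, 0.2795]
tool_rot: [0.286, 0.951, 0.098, 0.065]
ft_force: [0.7, -0.2, 0.0]
grip_width: 0.0851
```

```bash
python3 snap.py w5;python3 to.py .3 -.36 .28
```

```text
6.45 [ 0.3745 -0.1153  0.2793] xaxis [-0.827  0.558 -0.07 ] z [ 0.1803  0.1446 -0.9729] hd 146.01 F [ 1.1 -3.   0.6] 0.0847 J [-0.462 -0.082 -0.248  1.305  0.211  0.134] [ 0.1  -0.03 -0.03 -0.01  0.04  0.44]
units [-1.5  -4.79 -0.99]
```

Sim matches the arm. Next leg.

Emit:
{"op": "move_arm", "data": {
  "motion": [
    [85, [-0.3, -1.0, -0.2], -1.3],
    [85, [-0.6, -1.9, -0.4], -2.6],
    [85, [-0.9, -2.9, -0.6], -3.9],
    [85, [-1.2, -3.8, -0.8], -5.2],
    [85, [-1.5, -4.8, -1.0], -6.5],
    [85, [-1.5, -4.8, -1.0], -7.8],
    [85, [-1.5, -4.8, -1.0], -9.1],
    [85, [-1.5, -4.8, -1.0], -10.4],
    [85, [-1.5, -4.8, -1.0], -11.8],
    [85, [-1.5, -4.8, -1.0], -13.2]
  ]
}}

```text
clock: 7.45
eef_pos: [0.2989, -0.3543, 0.2787]
tool_rot: [-0.367, 0.923, 0.037, 0.112]
ft_force: [0.1, -0.0, 0.1]
grip_width: 0.0852
```

```bash
python3 snap.py w6
cat > s4.py <<'E'
from s3 import show
from sim import *
import pickle,itertools
from scipy.optimize import minimize
w=.6
j0=np.array(pickle.load(open('w6.pkl','rb'))[0]['joint_pos']);show(j0)
# roll needed to reach limit
n=(j0[5]+3.14)/np.radians(6);print('units to limit',n)
def tilt(x,N=10):
    rows=[(np.array(x[:3])*min(1,(i+1)/8),x[3]*min(1,(i+1)/8)) for i in range(10)]
    j=call(j0,rows,w);return j
best=[]
for roll in (-11,-13,-15):
  for dx in (-4,-2,0,2,4):
    for dy in (-4,-2,0,2,4):
     for dz in (0,):
      j=tilt([dx,dy,dz,roll]);z=fk6(j)[1][:,2];best.append((np.hypot(z[0],z[1]),roll,dx,dy,dz))
best.sort();print(*best[:8],sep='\n')
E
python3 s4.py
```

```text
7.5 [ 0.299  -0.3541  0.2788] xaxis [-0.703 -0.672 -0.234] z [ 0.1802  0.1503 -0.9721] hd -136.28 F [ 0.4  0.6 -0.2] 0.085 J [-1.022  0.171  0.018  1.453  0.234 -1.788] [ 0.   -0.01 -0.    0.   -0.    0.3 ]
[0.196 0.16  0.26 ] z [ 0.183  0.152 -0.971] hd 85.3 j [ 6.840e-01 -4.940e-01 -5.700e-01  1.255e+00  2.000e-03  2.351e+00]
[-2.74  4.61 -0.09] [-6.75  4.07 -0.88]
[(array([-0.5,  0.8, -0. ]), -1.3), (array([-0.9,  1.5, -0. ]), -2.6), (array([-1.4,  2.3, -0. ]), -3.9), (array([-1.8,  3.1, -0.1]), -5.2), (array([-2.3,  3.8, -0.1]), -6.5), (array([-2.7,  4.6, -0.1]), -7.8), (array([-3.7,  4.5, -0.3]), -9.1), (array([-4.7,  4.3, -0.5]), -10.4), (array([-5.7,  4.2, -0.7]), -11.7), (array([-6.8,  4.1, -0.9]), -13.0)]
[ 0.374 -0.108  0.28 ] z [ 0.182  0.151 -0.972] hd 145.7 j [-0.449 -0.089 -0.253  1.306  0.216  0.153]
[-1.62 -4.89 -1.03]
[ 0.299 -0.36   0.279] z [ 0.182  0.151 -0.972] hd -136.8 j [-1.029  0.179  0.028  1.455  0.236 -1.785]
[ 0.299 -0.355  0.279] z [ 0.18   0.15  -0.972] hd -136.5 j [-1.023  0.171  0.019  1.453  0.234 -1.784]
units to limit 12.951927683905433
(np.float64(0.09895129606742079), -15, 4, 4, 0)
(np.float64(0.1062659502242604), -15, 4, 2, 0)
(np.float64(0.12247654732072936), -15, 4, 0, 0)
(np.float64(0.12474967190772468), -15, 2, 4, 0)
(np.float64(0.13061801045625135), -13, 4, 4, 0)
(np.float64(0.1411812838062916), -13, 4, 2, 0)
(np.float64(0.14130078454101885), -15, 4, -2, 0)
(np.float64(0.1427907579474385), -15, 2, 2, 0)
```

```bash
sed -i '/^best=\[\]/,$d' s4.py
cat >> s4.py <<'E'
def two(x):
    j=tilt(x[:4]);rows=[(np.array(x[4:7])*min(1,(i+1)/8),x[7]*min(1,(i+1)/8)) for i in range(10)]
    return j,call(j,rows,w)
def cost(x):
    ja,jb=two(x);z=fk6(jb)[1][:,2];c=np.hypot(z[0],z[1])
    for q in(ja,jb):
        P=fk6(q)[0];r=np.hypot(P[0],P[1]);c+=5*max(0,.32-r)+5*max(0,r-.6)+5*max(0,.2-P[2])+5*max(0,P[2]-.4)
    return c
r=minimize(cost,[3,3,0,-13.5,2,2,0,-6],method='Nelder-Mead',options=dict(maxfev=250,initial_simplex=None))
x=r.x.round(1);print(r.fun,cost(x),x);ja,jb=two(x);show(ja);show(jb)
E
time timeout 550 python3 s4.py | tail -4
```

```text
units to limit 12.951927683905433
3.225943239913381e-06 0.0020635743356973053 [  4.2   2.   -0.  -24.9   1.1   1.9  -0.   -5.5]
[ 0.183 -0.383  0.228] z [ 0.038  0.053 -0.998] hd -66.8 j [-1.165  0.121 -0.153  1.331  0.056 -3.14 ]
[ 0.322 -0.257  0.222] z [ 0.001  0.002 -1.   ] hd -38.8 j [-6.750e-01  7.400e-02 -2.190e-01  1.279e+00  2.000e-03 -3.140e+00]
real	2m35.550s
user	2m35.911s
sys	0m0.102s
```

Emit:
{"op": "move_arm", "data": {
  "motion": [
    [85, [0.5, 0.25, 0], -3.1],
    [85, [1.0, 0.5, 0], -6.2],
    [85, [1.6, 0.75, 0], -9.3],
    [85, [2.1, 1.0, 0], -12.5],
    [85, [2.6, 1.25, 0], -15.6],
    [85, [3.1, 1.5, 0], -18.7],
    [85, [3.7, 1.75, 0], -21.8],
    [85, [4.2, 2.0, 0], -24.9],
    [85, [4.2, 2.0, 0], -24.9],
    [85, [4.2, 2.0, 0], -24.9]
  ]
}}

```text
clock: 8.5
eef_pos: [0.1823, -0.3827, 0.2283]
tool_rot: [0.831, -0.555, 0.004, -0.035]
ft_force: [0.2, -0.3, 0.2]
grip_width: 0.0848
```

```bash
python3 snap.py w7
cat > s5.py <<'E'
from sim import *
import pickle
from scipy.optimize import minimize
w=.6
j0=np.array(pickle.load(open('w7.pkl','rb'))[0]['joint_pos'])
def one(x): return call(j0,[(np.array(x[:3])*min(1,(i+1)/8),x[3]*min(1,(i+1)/8)) for i in range(10)],w)
def cost(x):
    q=one(x);z=fk6(q)[1][:,2];c=np.hypot(z[0],z[1]);P=fk6(q)[0];r=np.hypot(P[0],P[1]);return c+5*max(0,.32-r)+5*max(0,r-.6)+5*max(0,.2-P[2])+5*max(0,P[2]-.4)
r=minimize(cost,[1.1,1.9,0,-5.5],method='Nelder-Mead',options=dict(maxfev=150));x=r.x.round(1);q=one(x);print(x,r.fun,cost(x),q.round(3),fk6(q)[0].round(3),fk6(q)[1][:,2].round(3))
E
python3 s5.py
```

```text
8.55 [ 0.1845 -0.3804  0.2287] xaxis [ 0.39  -0.92  -0.033] z [ 0.0457  0.0548 -0.9974] hd -67.04 F [ 2.8  3.1 -1.2] 0.085 J [-1.165  0.115 -0.159  1.33   0.064 -3.136] [-0.06  0.02  0.03  0.03  0.03 -0.  ]
[ 2.4  0.9 -0.  -5.2] 6.443666162796473e-07 0.0010283539753315149 [-7.430e-01  2.210e-01 -4.400e-02  1.306e+00  1.000e-03 -3.140e+00] [ 0.359 -0.329  0.222] [ 0.001  0.001 -1.   ]
```

Emit:
{"op": "move_arm", "data": {
  "motion": [
    [85, [0.3, 0.1, 0], -0.65],
    [85, [0.6, 0.2, 0], -1.3],
    [85, [0.9, 0.35, 0], -1.95],
    [85, [1.2, 0.45, 0], -2.6],
    [85, [1.5, 0.55, 0], -3.25],
    [85, [1.8, 0.65, 0], -3.9],
    [85, [2.1, 0.8, 0], -4.55],
    [85, [2.4, 0.9, 0], -5.2],
    [85, [2.4, 0.9, 0], -5.2],
    [85, [2.4, 0.9, 0], -5.2]
  ]
}}

```text
clock: 9.55
eef_pos: [0.3612, -0.3292, 0.2223]
tool_rot: [0.931, -0.365, 0.001, -0.003]
ft_force: [0.6, -0.1, -0.3]
grip_width: 0.0851
```

```bash
python3 snap.py w8; python3 to.py .57 -.04 .26 -97;python3 to.py .5 -.2 .26 -97
```

```text
9.6 [ 0.3623 -0.3272  0.2224] xaxis [ 0.736 -0.677 -0.   ] z [ 0.0053  0.0062 -1.    ] hd -42.64 F [-0.2  1.4 -0. ] 0.0848 J [-0.74   0.222 -0.043  1.306  0.008 -3.137] [-0.04  0.    0.    0.01 -0.05 -0.01]
units [-0.83 -7.04 -0.7 ]
roll 9.06
units [ 0.3  -3.74 -0.72]
roll 9.06
```

Emit:
{"op": "move_arm", "data": {
  "motion": [
    [85, [0, -0.4, -0.2], 1.0],
    [85, [0, -1.1, -0.5], 2.2],
    [85, [-0.1, -1.9, -0.7], 3.4],
    [85, [-0.2, -2.7, -0.7], 4.6],
    [85, [-0.3, -3.5, -0.7], 5.8],
    [85, [-0.4, -4.3, -0.7], 7.0],
    [85, [-0.5, -5.1, -0.7], 8.0],
    [85, [-0.7, -5.9, -0.7], 9.0],
    [85, [-0.8, -6.6, -0.7], 9.1],
    [85, [-0.8, -7.0, -0.7], 9.1]
  ]
}}

```text
clock: 10.6
eef_pos: [0.5692, -0.0429, 0.2589]
tool_rot: [-0.66, 0.751, 0.0, 0.002]
ft_force: [0.3, -0.7, 0.1]
grip_width: 0.085
```

```bash
python3 snap.py v1
```

```text
10.65 [ 0.5708 -0.0415  0.2585] xaxis [-0.127 -0.992 -0.005] z [ 0.0045  0.0049 -1.    ] hd -97.27 F [2.3 1.1 0.8] 0.0851 J [-0.075  0.375  0.262  1.454  0.005 -1.519] [-0.05 -0.03 -0.06  0.   -0.02 -0.06]
```

View pics/v1.png

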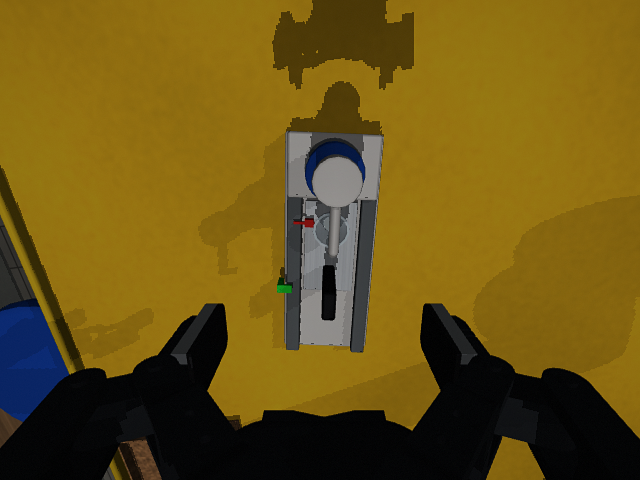

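```bash
python3 snap.py v2
python3 - <<'E'
import cv2,pickle
from h import *
o,c=pickle.load(open('v2.pkl','rb'));im=c['color']
hsv=cv2.cvtColor(im,cv2.COLOR_RGB2HSV)
def rep(n,m,k=3):
    nn,l,s,ce=cv2.connectedComponentsWithStats(m.astype(np.uint8))
    for i in sorted(range(1,nn),key=lambda i:-s[i,4])[:k]: print(n,s[i],ce[i].round(1))
H,S,V=hsv[...,0],hsv[...,1],hsv[...,2]
rep('red',((H<6)|(H>174))&(S>140)&(V>60)&(np.arange(480)[:,None]<400))
rep('green',(H>50)&(H<75)&(S>140)&(V>60))
roi=np.zeros(H.shape,bool);roi[240:335,315:345]=1
rep('fin',(V<45)&roi)
roi[:]=0;roi[140:215,300:375]=1
rep('cap',(S<40)&(V>150)&roi)
cr=im[120:360,260:400];cv2.imwrite('pics/v2z.png',cv2.cvtColor(cv2.resize(cr,None,fx=2.5*1,fy=2.5,interpolation=cv2.INTER_CUBIC),cv2.COLOR_RGB2BGR))
E
```

```text
10.7 [ 0.5695 -0.0432  0.2585] xaxis [-0.127 -0.992 -0.004] z [ 0.003   0.0036 -1.    ] hd -97.28 F [ 1.3 -1.5 -0.7] 0.0851 J [-0.078  0.374  0.26   1.454  0.004 -1.522] [-0.05 -0.03 -0.04  0.01 -0.02 -0.03]
red [295 218  21   8 107] [307.  221.3]
green [278 283  15   9 119] [285.  287.1]
fin [323 263  15  56 738] [329.6 291.5]
fin [329 249   1   2   2] [329.  249.5]
cap [364 155   1   2   2] [364.  155.5]
cap [365 158   1   2   2] [365.  158.5]
cap [366 161   1   2   2] [366.  161.5]
```

View pics/v2z.png

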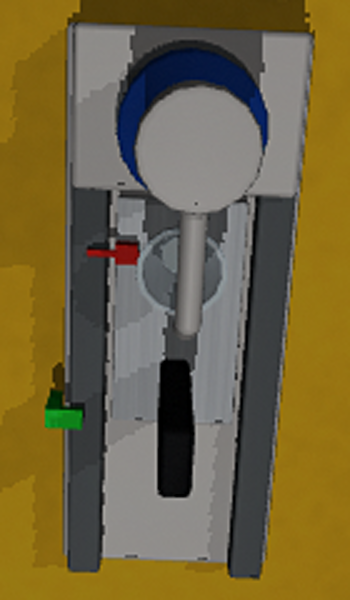

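```bash
cat > m.py <<'E'
import pickle
from h import *
o,c=pickle.load(open('v2.pkl','rb'))
g=lambda X,Y,z:onplane(c,(260+X/2.5,120+Y/2.5),z,o)
TL,BL,TR,BR=[g(*q,.022) for q in((74,190),(68,570),(293,200),(261,577))]
for a,b in((TL,BL),(TR,BR)): d=b-a;print('rail dir',np.degrees(np.arctan2(d[1],d[0])).round(2))
print('widths',np.linalg.norm(TL-TR),np.linalg.norm(BL-BR))
cap=g(199.5,148,.144);finfar=g(175,497,.097);finnear=g(175,358,.097)
print('cap',cap,'capwidth',np.linalg.norm(g(135,148,.144)-g(264,148,.144)),'finfar',finfar)
hd=np.arctan2(*(((TL+TR)/2-(BL+BR)/2)[[1,0]]))
mx=-((TL+TR)/2-(BL+BR)/2);mx/=np.linalg.norm(mx);mx[2]=0
print('-x dir',mx,np.degrees(np.arctan2(mx[1],mx[0])))
fin=finfar-16e-3*mx;print('fin',fin,'cap->fin along',(fin-cap)@mx,'lat',np.cross(mx,fin-cap)[2])
mid=(BL+BR)/2;print('mid lat vs cap',np.cross(mx,mid-cap)[2])
tip=g(86,252,.026)
for n,q in dict(gTL=(46,403),gTR=(82,402),gBL=(46,427),gBR=(82,428)).items(): 
    for z in(.026,.03,.022): P=g(*q,z);print(n,z,'along from tip',((P-tip)@mx*1e3).round(1),'lat',(np.cross(mx,P-tip)[2]*1e3).round(1))
print('tip',tip,'tip vs cap along',(tip-cap)@mx)
E
python3 m.py
```

```text
rail dir 80.1
rail dir 80.81
widths 0.09908582063993286 0.10156416049329743
cap [ 0.55281272 -0.08253845  0.144     ] capwidth 0.03881150165375027 finfar [0.57711566 0.06322382 0.097     ]
-x dir [0.16579937 0.9861595  0.        ] 80.45632533051158
fin [0.57446287 0.04744527 0.097     ] cap->fin along 0.13177426064535905 lat 0.0002007225329428569
mid lat vs cap 5.5667255701649654e-05
gTL 0.026 along from tip 76.3 lat -18.3
gTL 0.03 along from tip 74.5 lat -17.8
gTL 0.022 along from tip 78.2 lat -18.9
gTR 0.026 along from tip 75.1 lat -0.9
gTR 0.03 along from tip 73.2 lat -0.6
gTR 0.022 along from tip 76.9 lat -1.2
gBL 0.026 along from tip 89.2 lat -18.3
gBL 0.03 along from tip 87.2 lat -17.8
gBL 0.022 along from tip 91.2 lat -18.9
gBR 0.026 along from tip 89.0 lat -0.7
gBR 0.03 along from tip 87.0 lat -0.4
gBR 0.022 along from tip 91.0 lat -1.1
tip [ 0.60631805 -0.02572962  0.026     ] tip vs cap along 0.0648937190459845
```

```bash
python3 to.py .553 -.0825 .165 -99.5
```

```text
units [0.83 0.23 1.87]
roll 0.37
```

Emit:
{"op": "move_arm", "data": {
  "motion": [
    [0, [0.3, 0.1, 0.1], 0.2],
    [0, [0.6, 0.2, 0.4], 0.35],
    [0, [0.83, 0.23, 0.7], 0.35],
    [0, [0.83, 0.23, 1.0], 0.35],
    [0, [0.83, 0.23, 1.2], 0.35],
    [0, [0.83, 0.23, 1.4], 0.35],
    [0, [0.83, 0.23, 1.6], 0.35],
    [0, [0.83, 0.23, 1.75], 0.35],
    [0, [0.83, 0.23, 1.85], 0.35],
    [0, [0.83, 0.23, 1.85], 0.35]
  ]
}}

```text
clock: 11.7
eef_pos: [0.5509, -0.0844, 0.1664]
tool_rot: [-0.647, 0.763, 0.0, 0.002]
ft_force: [-0.3, -0.3, 0.5]
grip_width: -0.0001
```

```bash
python3 snap.py v3; python3 to.py .553 -.0825 .131
```

```text
11.75 [ 0.5512 -0.0844  0.167 ] xaxis [-0.163 -0.987 -0.004] z [ 0.0033  0.0032 -1.    ] hd -99.39 F [ 0.3  0.5 -0.2] 0.0001 J [-0.154  0.386  0.039  1.22   0.004 -1.561] [ 0.   -0.01  0.01  0.    0.    0.  ]
units [-0.04 -0.03  0.72]
```

View pics/v3.png

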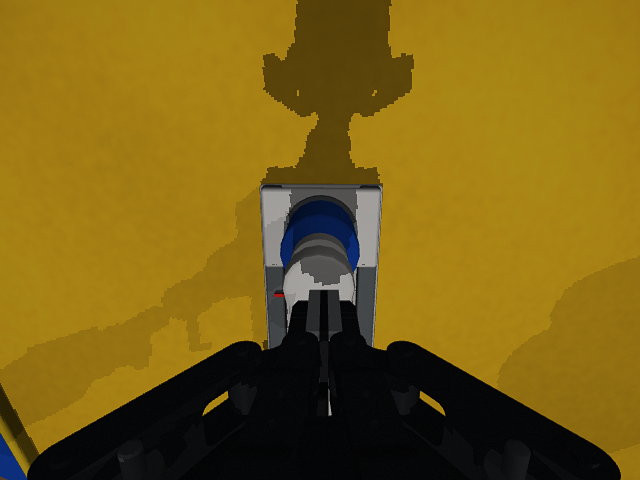

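Emit:
{"op": "move_arm", "data": {
  "motion": [
    [0, [0, 0, 0.1], 0],
    [0, [0, 0, 0.2], 0],
    [0, [0, 0, 0.3], 0],
    [0, [0, 0, 0.4], 0],
    [0, [0, 0, 0.48], 0],
    [0, [0, 0, 0.55], 0],
    [0, [0, 0, 0.61], 0],
    [0, [0, 0, 0.66], 0],
    [0, [0, 0, 0.7], 0],
    [0, [0, 0, 0.7], 0]
  ]
}}

```text
clock: 12.75
eef_pos: [0.5512, -0.0846, 0.1328]
tool_rot: [-0.647, 0.763, -0.0, 0.002]
ft_force: [-3.2, -0.2, 7.5]
grip_width: -0.0002
```

Emit:
{"op": "move_arm", "data": {
  "motion": [
    [0, [0, 0, 0.02], 0],
    [0, [0, 0, 0.03], 0],
    [0, [0, 0, 0.04], 0],
    [0, [0, 0, 0.04], 0],
    [0, [0, 0, 0.04], 0],
    [0, [0, 0, 0.05], 0],
    [0, [0, 0, 0.05], 0],
    [0, [0, 0, 0.05], 0],
    [0, [0, 0, 0.05], 0],
    [0, [0, 0, 0.05], 0]
  ]
}}

```text
clock: 13.75
eef_pos: [0.5514, -0.0846, 0.132]
tool_rot: [-0.647, 0.763, -0.001, 0.003]
ft_force: [-4.9, 0.9, 14.6]
grip_width: -0.0001
```

Emit:
{"op": "move_arm", "data": {
  "motion": [
    [0, [0, 0, -0.1], 0],
    [0, [0, 0, -0.2], 0],
    [0, [0, 0, -0.35], 0],
    [0, [0, 0, -0.5], 0],
    [0, [0, 0, -0.7], 0],
    [0, [0, 0, -1.0], 0],
    [20, [0, 0, -1.4], 0],
    [50, [-0.2, 0, -1.8], 0],
    [50, [-0.5, 0, -2.1], 0],
    [50, [-0.8, 0, -2.2], 0]
  ]
}}

```text
clock: 14.75
eef_pos: [0.5588, -0.0452, 0.2421]
tool_rot: [-0.646, 0.763, -0.001, 0.004]
ft_force: [0.3, -0.4, 0.4]
grip_width: 0.0501
```

```bash
python3 snap.py v4; python3 to.py .5745 .0475 .18 -99.5;python3 to.py .5745 .0475 .061 -99.5
python3 - <<'E'
import cv2
im=cv2.imread('pics/v4.png');cv2.imwrite('pics/v4z.png',cv2.resize(im[100:340,220:460],None,fx=2.5,fy=2.5,interpolation=cv2.INTER_CUBIC))
E
```

```text
14.8 [ 0.559  -0.0428  0.2419] xaxis [-0.162 -0.987 -0.006] z [ 0.0075  0.0046 -1.    ] hd -99.3 F [0.7 1.6 1. ] 0.05 J [-0.079  0.353  0.187  1.397  0.005 -1.488] [-0.02  0.01 -0.05 -0.03 -0.02 -0.05]
units [-1.82 -0.01  1.25]
roll 0.03
units [-1.81  0.01  3.63]
roll 0.03
```

View pics/v4z.png

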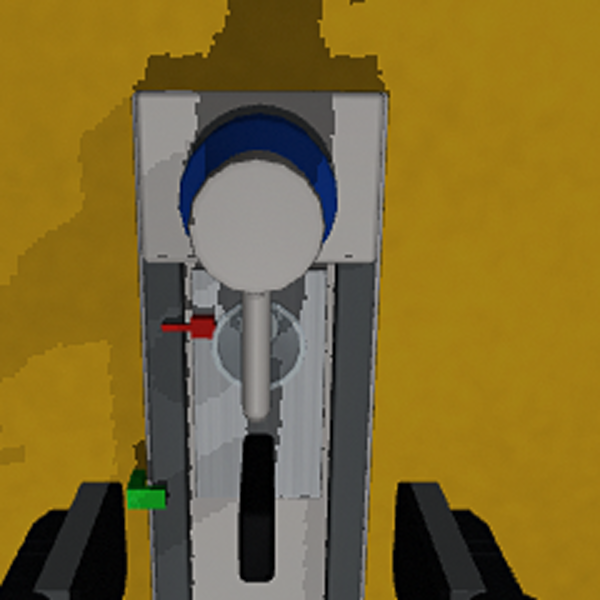

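Emit:
{"op": "move_arm", "data": {
  "motion": [
    [50, [-0.4, 0, 0.1], 0],
    [50, [-0.9, 0, 0.3], 0],
    [50, [-1.3, 0, 0.6], 0],
    [50, [-1.65, 0, 0.9], 0],
    [50, [-1.8, 0, 1.2], 0],
    [50, [-1.81, 0, 1.5], 0],
    [50, [-1.81, 0, 1.8], 0],
    [50, [-1.81, 0, 2.1], 0],
    [50, [-1.81, 0, 2.3], 0],
    [50, [-1.81, 0, 2.3], 0]
  ]
}}

```text
clock: 15.8
eef_pos: [0.5711, 0.0442, 0.1228]
tool_rot: [-0.647, 0.763, 0.001, 0.0]
ft_force: [-0.2, 0.5, -0.3]
grip_width: 0.0503
```

```bash
python3 snap.py v5; python3 to.py .5745 .0475 .061 -99.5
```

```text
15.85 [0.5719 0.0442 0.124 ] xaxis [-0.163 -0.987 -0.003] z [ 0.0012  0.0029 -1.    ] hd -99.4 F [-0.4  0.6 -0.5] 0.0505 J [ 0.076  0.449  0.018  1.139  0.003 -1.331] [-0.   -0.02  0.03  0.01 -0.   -0.  ]
units [-0.07 -0.04  1.26]
roll 0.02
```

View pics/v5.png

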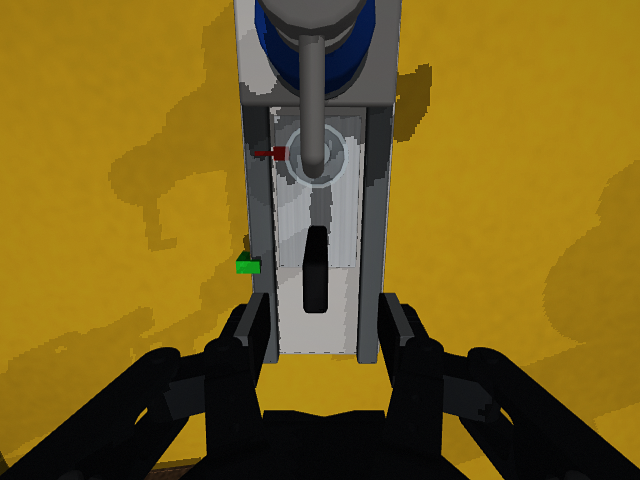

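Run:
```python
import pickle
from h import *
for n in ['v5']:
    o,c=pickle.load(open(n+'.pkl','rb'));im=c['color']
    V=im.max(2)
    for r in (290,300,306,310,312,314): 
        xs=np.where(V[r,290:345]<40)[0]+290; print(r,xs.min() if len(xs) else None,xs.max() if len(xs) else None)
    mx=np.array([.1658,.9862,0])
    P=onplane(c,(315,313.5),.097,o);f=P-.016*mx;print('fin',f)
    Rm=R.from_quat(o['tool_rot']).as_matrix();q=f.copy();q[2]=.061;print((Rm.T@(q-o['eef_pos'])/.05).round(3))
    for u in (303,327):print(onplane(c,(u,305),.097,o))
```

```text
290 303 327
300 303 327
306 303 327
310 305 326
312 306 323
314 None None
fin [0.57533758 0.04717184 0.097     ]
[-0.07  -0.076  1.235]
[0.58366162 0.05660965 0.097     ]
[0.57050652 0.05878455 0.097     ]
```

Emit:
{"op": "move_arm", "data": {
  "motion": [
    [50, [-0.05, -0.06, 0.2], 0],
    [50, [-0.07, -0.06, 0.4], 0],
    [50, [-0.07, -0.06, 0.6], 0],
    [50, [-0.07, -0.06, 0.8], 0],
    [50, [-0.07, -0.06, 1.0], 0],
    [50, [-0.07, -0.06, 1.15], 0],
    [50, [-0.07, -0.06, 1.25], 0],
    [30, [-0.07, -0.06, 1.25], 0],
    [14, [-0.07, -0.06, 1.25], 0],
    [5, [-0.07, -0.06, 1.25], 0]
  ]
}}

```text
clock: 16.85
eef_pos: [0.5765, 0.0474, 0.0633]
tool_rot: [-0.647, 0.763, 0.0, 0.003]
ft_force: [-0.1, 0.1, -0.4]
grip_width: 0.0132
```

Emit:
{"op": "move_arm", "data": {
  "motion": [
    [0, [0, 0, 0], 0],
    [0, [0, 0, 0], 0],
    [0, [0, 0, 0], 0],
    [0, [0, 0, 0], 0],
    [0, [0, 0, 0], 0],
    [0, [0, 0, 0], 0],
    [0, [0, 0, 0], 0],
    [0, [0, 0, 0], 0],
    [0, [0, 0, 0], 0],
    [0, [0, 0, 0], 0]
  ]
}}

```text
clock: 17.85
eef_pos: [0.5766, 0.0475, 0.0632]
tool_rot: [-0.647, 0.763, -0.0, 0.003]
ft_force: [-2.8, 0.8, 5.9]
grip_width: 0.0131
```

```bash
python3 snap.py v6
```

```text
17.9 [0.5765 0.0475 0.0632] xaxis [-0.164 -0.987 -0.004] z [ 0.004   0.0033 -1.    ] hd -99.41 F [-2.7  0.8  5. ] 0.013 J [ 0.081  0.512 -0.052  1.002  0.003 -1.326] [-0.  0.  0. -0. -0. -0.]
```

View pics/v6.png

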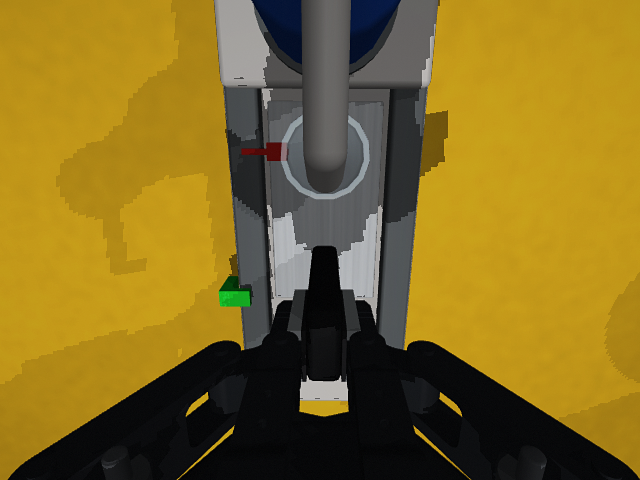

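Run:
```python
import pickle
from h import *
o,c=pickle.load(open('v6.pkl','rb'));im=c['color']
cv2.imwrite('pics/v6z.png',cv2.cvtColor(cv2.resize(im[130:330,200:300],None,fx=3*1,fy=3,interpolation=cv2.INTER_CUBIC),cv2.COLOR_RGB2BGR))
hsv=cv2.cvtColor(im,cv2.COLOR_RGB2HSV);g=(hsv[...,0]>50)&(hsv[...,0]<75)&(hsv[...,1]>120)
for col in (222,228,234,240,244,248):
    r=np.where(g[:,col])[0]; print(col,r.min(),r.max(),im[r.min():r.max()+1,col,1])
mx=np.array([.1658,.9862,0]);tip=onplane(c,(242,152),.026,o)
for z in (.022,.026,.03,.035,.04,.045):
    a,b=[(onplane(c,(236,v),z,o)-tip)@mx*1e3 for v in (289.5,307)];print(z,a.round(1),b.round(1))
```

```text
222 286 305 [ 63  62  64  63  56 155 191 190 190 185 184 190 185 185 185 185 164 173
 185 176]
228 277 305 [ 50  49  53  52  64  65  65  65  65  64  65  69  63  57 156 188 195 204
 205 192 200 188 167 166 177 178 166 168 169]
234 276 305 [ 54  54  55  54  54  53  45  43  43  42  43  41  58  63  56 155 190 188
 167 166 167 166 167 167 167 168 167 167 166 168]
240 288 306 [ 53  64  46 139 170 169 169 168 169 167 168 168 168 168 168 168 169 172
 129]
244 288 306 [ 49  54  47 141 171 170 169 169 169 170 169 169 169 168 170 169 169 174
 128]
248 288 306 [ 49  52  48 142 175 174 174 173 174 172 172 172 171 171 171 172 171 175
 128]
0.022 79.8 91.6
0.026 77.9 89.4
0.03 75.9 87.1
0.035 73.5 84.4
0.04 71.0 81.6
0.045 68.5 78.8
```

View pics/v6z.png

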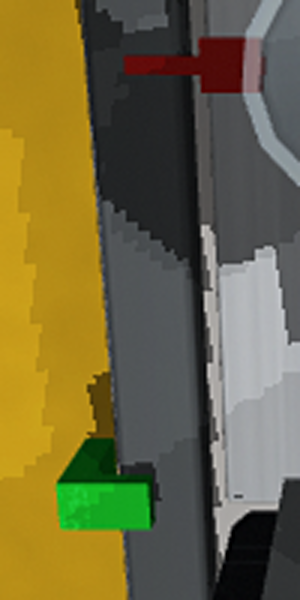

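Emit:
{"op": "move_arm", "data": {
  "motion": [
    [0, [-0.1, 0, 0], 0],
    [0, [-0.25, 0, 0], 0],
    [0, [-0.45, 0, 0], 0],
    [0, [-0.65, 0, 0], 0],
    [0, [-0.85, 0, 0], 0],
    [0, [-1.05, 0, 0], 0],
    [0, [-1.25, 0, 0], 0],
    [0, [-1.4, 0, 0], 0],
    [0, [-1.5, 0, 0], 0],
    [0, [-1.5, 0, 0], 0]
  ]
}}

```text
clock: 18.9
eef_pos: [0.5888, 0.1195, 0.0631]
tool_rot: [-0.646, 0.763, -0.002, 0.001]
ft_force: [-3.1, -6.4, 5.0]
grip_width: 0.0132
```

```bash
python3 snap.py v7
python3 - <<'E'
import cv2
im=cv2.imread('pics/v7.png');cv2.imwrite('pics/v7z.png',cv2.resize(im[100:300,180:380],None,fx=3,fy=3,interpolation=cv2.INTER_CUBIC))
E
```

```text
18.95 [0.5888 0.1192 0.0631] xaxis [-0.165 -0.986  0.001] z [ 0.0037 -0.0012 -1.    ] hd -99.48 F [-1.5 -6.8  5.6] 0.0132 J [ 0.201  0.552  0.017  1.032 -0.002 -1.205] [-0.01 -0.   -0.01  0.   -0.   -0.  ]
```

View pics/v7z.png

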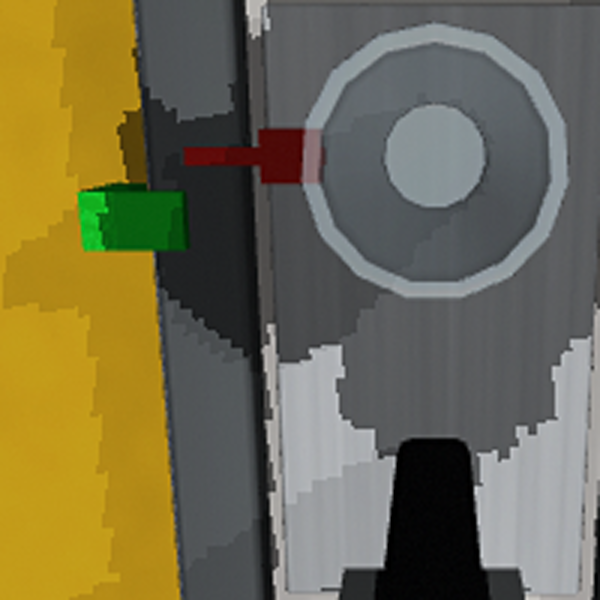

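Run:
```python
import pickle
from h import *
o,c=pickle.load(open('v7.pkl','rb'))
mx=np.array([.1658,.9862,0]);tip=onplane(c,(241.3,152),.026,o)
for z in (.022,.026,.03,.034):
    print(z,[((onplane(c,(241,v),z,o)-tip)@mx*1e3).round(1) for v in (164,183)],((onplane(c,(213.5,173),z,o)-onplane(c,(241,173),z,o))@mx*1e3).round(2))
```

```text
0.022 [np.float64(6.4), np.float64(16.4)] 0.04
0.026 [np.float64(6.0), np.float64(15.9)] 0.04
0.03 [np.float64(5.7), np.float64(15.3)] 0.04
0.034 [np.float64(5.4), np.float64(14.7)] 0.04
```

Emit:
{"op": "move_arm", "data": {
  "motion": [
    [0, [-0.05, 0, 0], 0],
    [0, [-0.1, 0, 0], 0],
    [0, [-0.15, 0, 0], 0],
    [0, [-0.2, 0, 0], 0],
    [0, [-0.22, 0, 0], 0],
    [0, [-0.22, 0, 0], 0],
    [0, [-0.22, 0, 0], 0],
    [0, [-0.22, 0, 0], 0],
    [0, [-0.22, 0, 0], 0],
    [0, [-0.22, 0, 0], 0]
  ]
}}

```text
clock: 19.95
eef_pos: [0.5905, 0.1294, 0.0631]
tool_rot: [-0.646, 0.763, -0.002, 0.001]
ft_force: [-2.1, -6.9, 4.7]
grip_width: 0.0135
```

```bash
python3 snap.py v8
python3 - <<'E'
import cv2
im=cv2.imread('pics/v8.png');cv2.imwrite('pics/v8z.png',cv2.resize(im[100:250,180:330],None,fx=4,fy=4,interpolation=cv2.INTER_CUBIC))
E
```

```text
20.0 [0.5905 0.1294 0.0631] xaxis [-0.165 -0.986  0.001] z [ 0.0035 -0.0016 -1.    ] hd -99.52 F [-1.8 -7.   4.3] 0.0132 J [ 0.217  0.559  0.029  1.038 -0.002 -1.188] [-0.  0.  0. -0. -0. -0.]
```

View pics/v8z.png

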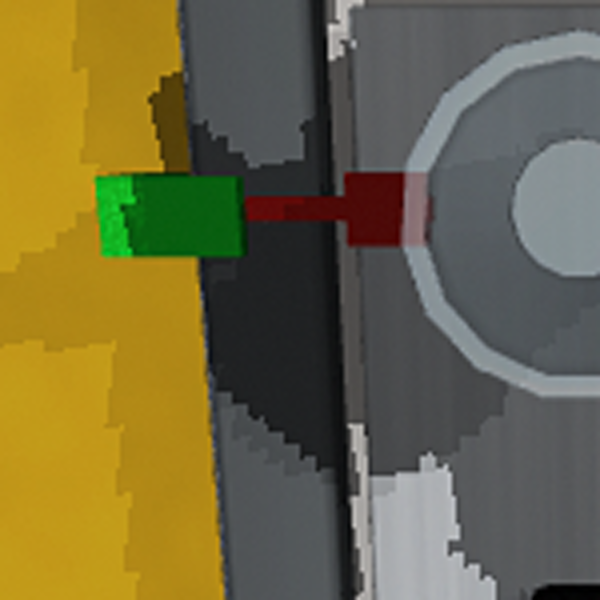

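Emit:
{"op": "move_arm", "data": {
  "motion": [
    [0, [-0.02, 0, 0], 0],
    [0, [-0.02, 0, 0], 0],
    [0, [-0.02, 0, 0], 0],
    [0, [-0.02, 0, 0], 0],
    [0, [-0.02, 0, 0], 0],
    [0, [-0.02, 0, 0], 0],
    [0, [-0.02, 0, 0], 0],
    [0, [-0.02, 0, 0], 0],
    [0, [-0.02, 0, 0], 0],
    [0, [-0.02, 0, 0], 0]
  ]
}}

```text
clock: 21.0
eef_pos: [0.5907, 0.1303, 0.0631]
tool_rot: [-0.646, 0.763, -0.002, 0.001]
ft_force: [-2.1, -8.3, 5.1]
grip_width: 0.0135
```

```bash
python3 snap.py v9
python3 - <<'E'
from workcell import *
import cv2
im=cv2.imread('pics/v9.png');cv2.imwrite('pics/v9z.png',cv2.resize(im[100:250,180:330],None,fx=4,fy=4,interpolation=cv2.INTER_CUBIC))
cv2.imwrite('pics/s9.png',cv2.cvtColor(camera('scene')['color'],cv2.COLOR_RGB2BGR))
E
```

```text
21.05 [0.5907 0.1303 0.0631] xaxis [-0.166 -0.986  0.001] z [ 0.0035 -0.0017 -1.    ] hd -99.53 F [-2.5 -7.3  4.5] 0.013 J [ 0.218  0.559  0.03   1.038 -0.002 -1.186] [-0.  0. -0. -0.  0. -0.]
```

View pics/v9z.png

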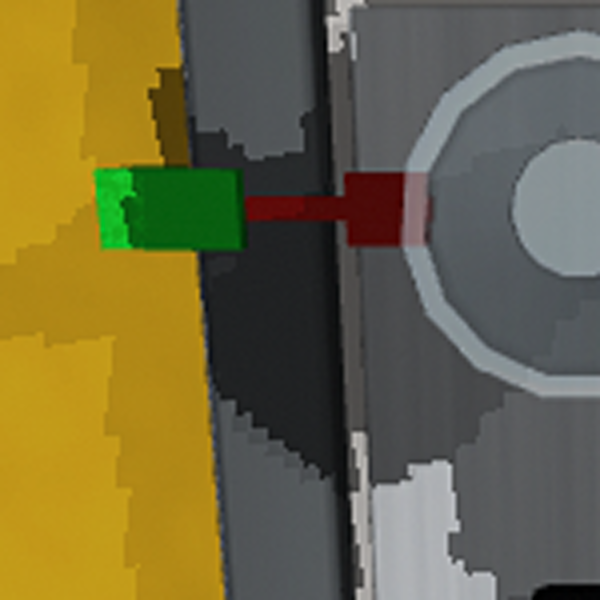

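View pics/s9.png

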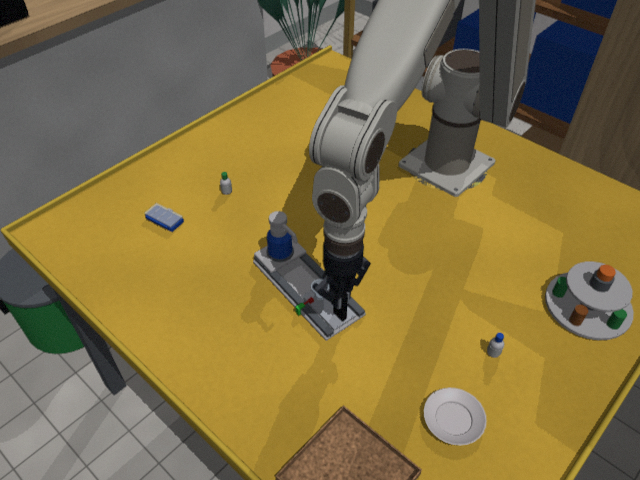

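The pointer (row 208 in the zoomed view) is at the middle of the band (rows 170–249). The bystanders are where they started, and the cap is up. I'm handing the job in.

```bash
python3 -c "
from workcell import *
print(job_done())"
```

```text
the job is handed in; nothing more can be done
None
```

The job is handed in. The pump was pressed first with the cup home. The slide was then drawn out, and the gripper is still holding the fin with the red pointer in the green band.

- **Pump:** The press ended at z = 0.132 m with 14.6 N and no further travel, so the cap was on its stop. The pictures after release show the cap back up and the cup still home.
- **Slide:** I gripped the fin (about 13 mm between the pads) and pulled the slide out about 84 mm. The last wrist picture shows the pointer within about 0.5 mm of the middle of the band. The arm was steady, with about 8 N of spring pull on it.
- **Bystanders:** In the last scene picture the two eyedrop bottles, saucer and pillbox look to be in their starting places, judged by eye. The green band lay within about 1 mm of where I first measured it, apart from an uncertainty of about 2 mm over its top height.

My second move ran the last joint into its range limit, and the tool ended tilted by about 14°. It took about 7 s of free-space moves to bring it upright again (under 0.5°). Nothing was touched, and the clock was at about 21 s of the 42 s allowed when I handed in.

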